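# Re-sort the specimen mounts in the inspection rack

## Robot

A 7-joint arm with a two-finger parallel gripper is mounted at the origin on the work surface. World frame = base frame: x ahead of the robot, y to its left, z up, the work surface at z = 0. Lengths are in m, angles in degrees, forces in N, time in s.
With the tool pointing down it reaches from about 0.425 to 0.875 m from the base axis. Payload 4.7 kg.
Tool frame: the origin (TCP) lies at the centre of the arm's flange, where the gripper is bolted on; the fingertips stand 182 mm ahead of it and the grasp point (between the pads) lies 164 mm ahead of it (env.grip_depth is the distance from the TCP to the grasp point, in m); z points along the fingers, y is the line along which they close (so a half turn about z gives the same grasp; the last joint's range is limited). The gripper opens to 87 mm and grips with 3 to 60 N. Pads are 19 mm wide; open, the fingers measure 117 mm over their backs; the gripper's body (75 mm by 190 mm) begins 51 mm behind the grasp point.
Start: joints at [-71.671, 18.392, -4.016, 83.108, 1.295, 78.541, -3.26], TCP at [0.196, 0.62, 0.405] pointing down, gripper open.
Joint ranges: [-163.93, 163.93], [-17.29, 119.83], [-79.2, 71.16], [3.27, 140.29], [-89.18, 269.18], [5.43, 117.66], [-154.24, 154.24]. Speed limits (degrees/s): [147.25, 147.25, 180, 180, 180, 180, 180].

## Interface

Orientations are given as [roll, pitch, yaw] about the fixed x, y, z axes, in that order (R = Rz(yaw) Ry(pitch) Rx(roll)).
In Python, from cell import env gives the robot as it stands. The module is installed in compiled form; this text tells all that it offers.
- The arm moves only by the tool send_rows, never from a script. Its arguments are lists of equal length, an entry for each row: "xyz": the shift along the tool's x, y, z in m, a list of three; "rotation": the turn, a rotation vector about the tool's x, y, z in rad, a list of three; "jaw": the opening, from 0 (shut) to 1 (fully open). A call has 1 to 20 rows; each row shifts and turns the commanded pose from where the row before left it, along the tool's axes as they then stand; what a row does not reach is not made up. A row lasts 1/10 s, in which the tool goes at most 50 mm and 8.59 degrees, less where a joint would pass 70% of its speed; a pose out of reach is approached as far as the arm can. A call is refused whole if a number of a shift passes 0.05 or a number of a turn 0.15, either way. A call with a gripper value outside its range is refused whole. The fingers move at their own pace and stop on an object; "newtons" is the grip in N (left out, the last holds). Time passes only in rows, so rows that do not move let the fingers close. It gives the time, the measured TCP pose, the force, the opening and the grip force at its end, in the units of the state.
- env.get_obs(): the state, without advancing time (a new reading comes with each control period).
- env.read_camera(name): name is "scene" or "top" or "wrist"; returns a dict with "image" (400x640x3 uint8, blue, green, red), "fx", "fy", "cx", "cy" (pixels), "R" (3x3) and "t" (3): a world point X has camera coordinates R X + t. Camera axes: x right, y down, z forward; pixel columns grow to the right and rows downward; lengths in m; the calibration is good to about 2 mm. A picture is of the moment at which its call begins. There is no depth.
- env.sign_off(): hands the job in; it is judged then, once.
The state is a dict: "time_s": time; "qpos": joint angles; "joint_velocities": joint speeds; "effort": joint torques, N m; "tool_pos": TCP position; "tool_rot": TCP orientation; "force": force on the tool from outside, world axes, zero at the start; "wrist_torque": the same for the moment, N m; "grip_width": finger opening in m; "grasp_force": force on a finger pad.
Only numpy, scipy, OpenCV 4.12 (cv2) and the standard library are available. Lean on these libraries where they do the work, as an engineer would, in place of code of your own. Each camera call takes 0.05 s, during which the arm holds its last target. There are 200 camera calls.

## Task

The red and the blue specimen mount stand on each other's colour in the sloping rack: swap them, so that each rests squarely, polished face up, on the middle of the strip of its own colour against the ledge. Then lay the retaining bar, handle up and centred, into the two forked rests in front of the mounts and let go. Set the mounts down rather than dropping them, and leave the black mount, the bottle, the jar and the loupe where they are.

Things in the scene. Friction and masses are not known exactly. Their poses are not given: they have to be found in the camera images.
- rack: fixed aluminium specimen rack on a grey base plate (x -70 to +80, y -175 to +175, 12 mm thick). Origin: on the bench, straight under the middle of the row of mounts; its open front is its -x side, which faces away from the robot (to within 0.2 rad), y along the row, z up. Three stations at y -78, 0 and +78 mm, each with a colour strip; pad origins at x 0, z 60 mm
- ledge (a point): middle of the rack's ledge, on its top. The shelf, 230 mm long in y and 88 mm along the slope, rises at 0.56 rad (32 degrees) towards the rack's +x, through x 0, z 60 mm. The ledge, 8 mm high and 6 mm thick, square to the shelf, runs all along y; its stop face lies 18.5 mm down the slope from the pad origins
- lamp (a point): middle of the underside of the lamp strip over the rack. The strip covers rack x +10 to +42, y -166 to +166, z 158 to 178 mm, on two 12 mm square posts at x 30, y +-160 mm. An upright gripper at a mount would hit it; one that leans along the shelf's normal (wrist towards the rack's front, so fingertips back towards the robot) passes
- rest_left (a point): middle of the floor of the forked rest at the rack's +y end, at rack x -48, y +122, z 62 mm. The slot runs along y, is 24 mm wide in x and 14 mm deep, open at the top. Each rest is 10 mm long in y, with prongs 6 mm thick in x, up to z 76 mm
- rest_right (a point): the same point of the other rest, at rack x -48, y -122, z 62 mm
- pad_red: red painted strip (no thickness), 52 mm wide, across the rack's shelf and ledge. Origin: point of the shelf where the centre of a mount's underside lies when it rests against the ledge (to 0.5 mm), 60 mm above the bench; x: up the slope, y: along the rack, z: square to the shelf, leaning 0.56 rad (32 degrees) from vertical to the rack's front (-x)
- pad_blue: blue painted strip (no thickness), 52 mm wide, across the rack's shelf and ledge. Origin: point of the shelf where the centre of a mount's underside lies when it rests against the ledge (to 0.5 mm), 60 mm above the bench; x: up the slope, y: along the rack, z: square to the shelf, leaning 0.56 rad (32 degrees) from vertical to the rack's front (-x)
- pad_black: black painted strip (no thickness), 52 mm wide, across the rack's shelf and ledge. Origin: point of the shelf where the centre of a mount's underside lies when it rests against the ledge (to 0.5 mm), 60 mm above the bench; x: up the slope, y: along the rack, z: square to the shelf, leaning 0.56 rad (32 degrees) from vertical to the rack's front (-x)
- mount_red: cylindrical metallographic specimen mount of red resin, 36 mm diameter, 28 mm high, with a square 14 mm steel inset in its polished upper face; 0.06 to 0.11 kg. Origin: centre of its underside; z: its axis, towards the polished face (at the start it leans with the shelf); starts on the blue strip
- mount_blue: cylindrical metallographic specimen mount of blue resin, 36 mm diameter, 28 mm high, with a square 14 mm steel inset in its polished upper face; 0.06 to 0.11 kg. Origin: centre of its underside; z: its axis, towards the polished face (at the start it leans with the shelf); starts on the red strip
- mount_black: cylindrical metallographic specimen mount of black resin, 36 mm diameter, 28 mm high, with a square 14 mm steel inset in its polished upper face; 0.06 to 0.11 kg. Origin: centre of its underside; z: its axis, towards the polished face (at the start it leans with the shelf); stands on the black strip and stays there
- bar: retaining bar: aluminium bar 12 x 280 x 12 mm (x, y, z) with a yellow handle block 12 x 30 x 34 mm standing on its middle (z 12 to 46 mm); about 0.15 kg. Origin: middle of its underside; y along the bar, z up. Starts flat on the bench to the left or right of the rack, handle up. Either way round is the same
- bottle: white bottle with a red cap, 64 mm diameter, 130 mm high, standing loose on the bench; not to be disturbed. Origin: centre of its underside
- jar: amber glass jar with a white cap, 48 mm diameter, 55 mm high, standing loose on the bench; not to be disturbed. Origin: centre of its underside
- loupe: silver loupe, 40 mm diameter, 42 mm high, standing loose on the bench; not to be disturbed. Origin: centre of its underside
There are look-alikes about, which are no part of the job. Several things have the shape of the mount_red; the one meant has the colours described above.

How it is judged (in metres and radians):
On the way, in this order (a step that is already met when the one before it is completed fails the run):
1. the red and the blue mount each rest, released, on the strip of their own colour (distance between mount_red and pad_red below 0.012 m and angle between the z axis of mount_red and the z axis of pad_red, either way round below 0.1 rad and angle between each of mount_red, mount_blue's own z axis and vertical below 1 rad and contact force between each of mount_red, mount_blue and the fingers below 0.3 N and linear speed of each of mount_red, mount_blue below 0.03 m/s and distance between mount_blue and pad_blue below 0.012 m and angle between the z axis of mount_blue and the z axis of pad_blue, either way round below 0.1 rad), for 0.2 s.
2. the retaining bar lies in both forked rests, released (x of bar in the frame of rack between -0.0565 and -0.0395 m and y of bar in the frame of rack between -0.015 and 0.015 m and z of bar in the frame of rack between 0.057 and 0.067 m and angle between the y axis of bar and the y axis of rack, either way round below 0.06 rad and angle between bar's own z axis and vertical below 0.12 rad and contact force between bar and the fingers below 0.3 N and linear speed of bar below 0.03 m/s), for 0.2 s.
At the end, for the whole second after the job is handed in: Red and blue mounts rest flat, polished face up, within 12 mm of their own pad's origin (axes to 0.10 rad). The bar lies level (to 0.12 rad), handle up, in both rests: middle within 15 mm along the rack and 8.5 mm across the slots, underside 57-67 mm, yaw to 0.06 rad. All released, at rest (all of step 1 and all of step 2); the robot touches nothing.
It fails at once if the black mount is pushed more than 15 mm from its place (distance of mount_black from where it was at the start of the episode above 0.015 m).
It fails at once if the bottle, jar or loupe is pushed more than 20 mm from its place (distance of any of bottle, jar, loupe from where it was at the start of the episode above 0.02 m).
It fails at once if the red mount is dropped (moves faster than 0.6 m/s without being held) (linear speed of mount_red above 0.6 m/s and contact force between mount_red and the fingers below 0.1 N).
It fails at once if the blue mount is dropped (moves faster than 0.6 m/s without being held) (linear speed of mount_blue above 0.6 m/s and contact force between mount_blue and the fingers below 0.1 N).
It also fails if it takes over 72 s, if anything falls off the work surface, if the arm or the gripper's body presses on something with over 40 N, if the wrist force passes 120 N, or if a joint passes its speed limit or range.

## Working session

There is one attempt and no reset: what is moved stays moved. The work goes in short steps, Python scripts to look and compute and a tool call to move; the robot and the scene stay as the last step left them, time stands still between calls to the robot, and variables do not carry over. Pictures are saved under pics/ and viewed, at most 10 in all, crops included, and the job is handed in when it is done.

Besides the shell and the picture viewer there is one more tool, called after "Emit:" by a JSON object that holds its "api" and its "payload", one argument or row to a line. send_rows: Moves the arm, as the interface text tells. Its arguments: {"type":"object","properties":{"xyz":{"type":"array"},"rotation":{"type":"array"},"jaw":{"type":"array"},"newtons":{"type":"number"}},"required":["xyz","rotation","jaw"]}

```bash
mkdir -p pics
python3 - <<'E'
from cell import env
import cv2,numpy as np
for n in ["scene","top"]:
    c=env.read_camera(n); cv2.imwrite(f"pics/{n}0.png",c["image"])
    print(n,c["fx"],c["fy"],c["cx"],c["cy"],np.round(c["R"],4).tolist(),np.round(c["t"],4).tolist())
print(env.get_obs(), env.grip_depth)
E
```

```text
scene 512.5422536812689 512.5422536812689 325.91942581246826 207.6486649750386 [[-0.6858, 0.7277, -0.0077], [0.473, 0.4377, -0.7646], [-0.5531, -0.528, -0.6445]] [0.3697, -0.175, 1.4435]
top 443.1806319911144 443.1806319911144 321.14350086686903 207.27325472494908 [[0.0248, -0.9996, 0.0096], [-0.994, -0.0257, -0.1063], [0.1065, -0.0069, -0.9943]] [-0.019, 0.5086, 1.1127]
{'time_s': 0.1, 'qpos': array([-71.67156213,  18.4362698 ,  -4.01398158,  83.16812965,
         1.29407647,  78.54180346,  -3.25969728]), 'joint_velocities': array([ 0.03649946, -0.19111326,  0.05394588, -0.23348142,  0.00138278,
       -0.03532706, -0.00907057]), 'effort': array([-9.42073802e-05, -4.92574990e+01, -4.05846443e-01, -3.13395488e+01,
       -6.43493794e-02,  3.95405455e-02,  8.10280517e-05]), 'tool_pos': array([0.19566904, 0.61965807, 0.40375197]), 'tool_rot': array([-1.79898973e+02,  5.09235476e-03,  1.62479814e+02]), 'force': array([-0.45113972, -0.09724712,  0.21958048]), 'wrist_torque': array([ 0.00353715,  0.00763947, -0.01281047]), 'grasp_force': 0.0, 'grip_width': 0.08689812146018443} 0.1635
```

View pics/scene0.png

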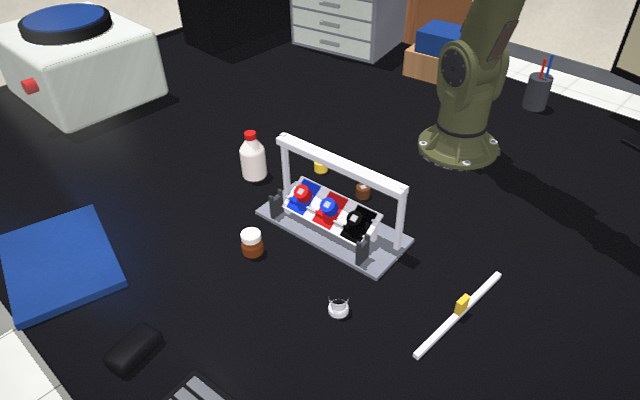

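View pics/top0.png

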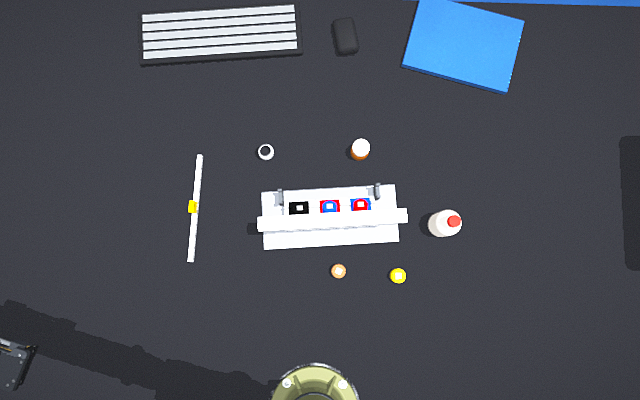

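The scene view shows the rack at about (330,220), with red on blue at the far left, blue on red in the middle and black on the right. The top view shows the bar at left (195,207), the rack at (330,215), the bottle at (445,223), the jar at (360,150) and the loupe at (265,152). Next I'll enlarge the rack.

Run:
```python
import cv2
a=cv2.imread("pics/top0.png")[178:255,250:415];b=cv2.imread("pics/scene0.png")[125:285,250:415]
cv2.imwrite("pics/ctop.png",cv2.resize(a,None,fx=4.8,fy=4.8,interpolation=cv2.INTER_CUBIC))
cv2.imwrite("pics/cscene.png",cv2.resize(b,None,fx=3.7,fy=3.7,interpolation=cv2.INTER_CUBIC))
```

```text
(no output)
```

View pics/ctop.png

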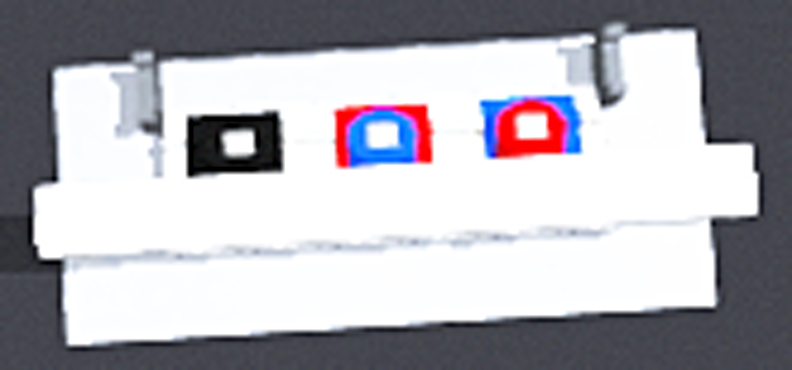

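View pics/cscene.png

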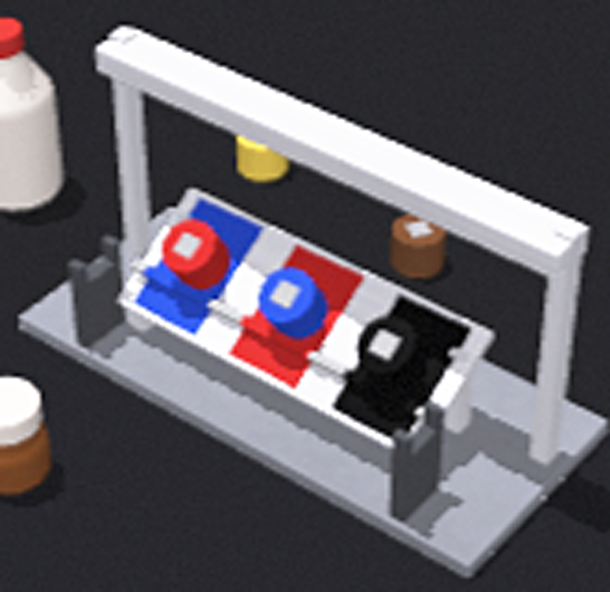

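The crops give the plate corners, the lamp corners and the steel insets (top crop: red 532,128; blue 383,137; black 238,143). I'll fit the rack pose to these.

```bash
cat > h.py <<'E'
import numpy as np, cv2
from scipy.optimize import least_squares
from scipy.spatial.transform import Rotation as Ro
C={"scene":(512.542,325.919,207.649,[[-0.6858,0.7277,-0.0077],[0.473,0.4377,-0.7646],[-0.5531,-0.528,-0.6445]],[0.3697,-0.175,1.4435]),
"top":(443.181,321.1435,207.273,[[0.0248,-0.9996,0.0096],[-0.994,-0.0257,-0.1063],[0.1065,-0.0069,-0.9943]],[-0.019,0.5086,1.1127])}
def proj(n,X):
    f,cx,cy,R,t=C[n]; c=np.asarray(X)@np.array(R).T+t
    return f*c[...,:2]/c[...,2:]+[cx,cy]
def back(n,uv,z):
    f,cx,cy,R,t=C[n]; R=np.array(R); o=-R.T@t; d=R.T@[(uv[0]-cx)/f,(uv[1]-cy)/f,1]
    return (o+d*(z-o[2])/d[2])
def tw(p,X): # planar pose -> world
    return np.asarray(X)@Ro.from_euler('z',p[2]).as_matrix().T+[p[0],p[1],0]
def fit(obs,p0):
    f=lambda p:np.concatenate([proj(n,tw(p,X))-uv for n,X,uv in obs])
    s=least_squares(f,p0,loss='soft_l1'); return s.x,f(s.x).reshape(-1,2)
E
python3 - <<'E'
from h import *
S=np.sin(.56);K=np.cos(.56)
ins=lambda y:(-.028*S,y,.06+.028*K)
T=[((-.07,-.175,.012),(53,67)),((-.07,.175,.012),(698,30)),((.08,.175,.012),(716,305)),((.08,-.175,.012),(67,346)),
(ins(.078),(532,128)),(ins(0),(383,137)),(ins(-.078),(238,143)),((.01,-.166,.178),(34,186)),((.01,.166,.178),(752,145)),((.042,.166,.178),(758,214)),((.042,-.166,.178),(38,258))]
Q=[((-.07,.175,.012),(20,320)),((.08,-.175,.012),(607,425)),(ins(.078),(188,246)),(ins(0),(285,293)),(ins(-.078),(383,343)),
((.01,.166,.178),(97,52)),((.042,.166,.178),(122,27)),((.042,-.166,.178),(587,232)),((.01,-.166,.178),(556,254))]
ot=[("top",X,(np.array(u)+.5)/4.8-.5+[250,178]) for X,u in T]
os=[("scene",X,(np.array(u)+.5)/3.7-.5+[250,125]) for X,u in Q]
for o in (ot,os,ot+os):
    p,r=fit(o,[.5,0,np.pi]); print(p.round(4),np.degrees(p[2])); print(r.round(1).tolist())
# bar: handle up, either way round
tb=[("top",(0,.14,.012),(191,262)),("top",(0,-.14,.012),(200,155)),("top",(0,0,.046),(193,207)),
("scene",(0,-.14,.012),(416,355)),("scene",(0,.14,.012),(500,274))]
for o in (tb,tb[:3],tb[3:]):
    p,r=fit(o,[.5,.3,np.pi]); print("bar",p.round(4),r.round(1).tolist())
for nm,z,a,b in [("loupe",.042,(265,150),(338,299)),("jar",.055,(361,146),(250.5,235)),("bottle",.13,(453,221),(250,134))]:
    print(nm,back("top",a,z).round(3),back("scene",b,z).round(3))
E
```

```text
[ 0.4921 -0.0281  3.2264] 184.85879645365176
[[0.2, 0.3], [-0.8, 0.2], [-0.0, 0.1], [-0.0, -0.3], [1.2, -0.3], [0.4, -0.3], [-1.2, 0.3], [0.5, 0.3], [-0.4, 0.1], [-0.5, -0.0], [0.3, -0.3]]
[ 0.4984 -0.0254  3.2204] 184.51421496388957
[[-1.1, -0.9], [0.5, -0.4], [-1.7, -0.3], [-1.0, 0.7], [1.3, 1.8], [-1.1, -1.2], [1.7, -0.4], [0.6, -0.7], [0.2, 1.3]]
[ 0.4934 -0.028   3.224 ] 184.72439442848378
[[0.3, -0.4], [-0.8, -0.1], [-0.2, -0.2], [-0.1, -1.0], [1.1, -0.8], [0.4, -0.8], [-1.3, -0.3], [0.4, -0.4], [-0.4, -0.3], [-0.6, -0.4], [0.2, -1.1], [-0.4, -2.2], [1.0, -2.2], [-1.0, -1.7], [-0.3, -0.9], [2.1, 0.1], [-0.4, -2.4], [2.3, -1.6], [1.2, -2.6], [0.9, -0.6]]
bar [0.5014 0.3221 1.5354] [[-1.1, -0.3], [-0.4, -0.3], [-1.9, -0.9], [-0.0, -2.6], [-0.7, -3.7]]
bar [0.5002 0.3192 1.5421] [[0.3, 0.2], [0.3, 0.2], [-0.8, -0.4]]
bar [0.5071 0.3265 1.527 ] [[-0.3, 0.5], [0.4, -0.8]]
loupe [0.652 0.142 0.042] [0.664 0.15  0.042]
jar [ 0.666 -0.104  0.055] [ 0.67  -0.096  0.055]
bottle [ 0.474 -0.314  0.13 ] [ 0.483 -0.307  0.13 ]
```

```bash
cat >> h.py <<'E'
RK=[.4934,-.028,3.224]
def mat(rot): return Ro.from_euler('xyz',rot,degrees=True)
def goalR(tilt,rk=None):
    rk=rk or RK
    return Ro.from_euler('z',rk[2])*Ro.from_euler('y',-tilt)*Ro.from_euler('x',np.pi)
def shelf(y,h,s=0,rk=None): # world point on shelf: y along, h above, s up slope
    S,K=np.sin(.56),np.cos(.56)
    return tw(rk or RK,(s*K-h*S,y,.06+s*S+h*K))
def leg(p,R,g,G=None):
    """tool-frame rotation vector (first) and then the shift, grasp point->g if given"""
    G=G or R
    return (R.inv()*G).as_rotvec().round(3), G.inv().apply(np.asarray(g)-p).round(4)
E
python3 - <<'E'
from h import *
from cell import env
o=env.get_obs();p=o["tool_pos"];R=mat(o["tool_rot"])
c=env.read_camera("wrist");Rc=np.array(c["R"]);t=c["t"]
print("cam in tool",R.inv().apply(-Rc.T@t-p).round(3),(Rc@R.as_matrix()).round(2).tolist(),c["fx"])
for yaw in (0,np.pi):
  G=goalR(.56)*Ro.from_euler('z',yaw); print(G.as_matrix().round(2).tolist(),(R.inv()*G).as_rotvec().round(3))
G=goalR(.56);tz=G.as_matrix()[:,2]
H=shelf(.076,.14)-.1635*tz
print(H,leg(p,R,[.66,.3,.405],G),G.inv().apply(H-[.66,.3,.405]).round(4))
E
```

```text
cam in tool [ 0.079 -0.     0.019] [[0.0, 1.0, 0.0], [-0.96, 0.0, -0.29], [-0.29, -0.0, 0.96]] 309.48150112548075
[[-0.84, -0.08, -0.53], [-0.07, 1.0, -0.04], [0.53, 0.0, -0.85]] [ 0.107  0.553 -0.378]
[[0.84, 0.08, -0.53], [0.07, -1.0, -0.04], [-0.53, -0.0, -0.85]] [ 0.764 -0.148  2.657]
[ 0.66032379 -0.09047182  0.31714193] (array([ 0.107,  0.553, -0.378]), array([-0.3691, -0.3568, -0.2329])) [-0.0197 -0.3892  0.0913]
```

Emit:
{"api": "send_rows", "payload": {
  "xyz": [
    [0,0,0],
    [0,0,0],
    [0,0,0],
    [0,0,0],
    [0,0,0],
    [-0.0264,-0.0255,-0.0166],
    [-0.0264,-0.0255,-0.0166],
    [-0.0264,-0.0255,-0.0166],
    [-0.0264,-0.0255,-0.0166],
    [-0.0264,-0.0255,-0.0166],
    [-0.0264,-0.0255,-0.0166],
    [-0.0264,-0.0255,-0.0166],
    [-0.0264,-0.0255,-0.0166],
    [-0.0264,-0.0255,-0.0166],
    [-0.0264,-0.0255,-0.0166],
    [-0.0264,-0.0255,-0.0166],
    [-0.0264,-0.0255,-0.0166],
    [-0.0264,-0.0255,-0.0166],
    [-0.0264,-0.0255,-0.0166],
    [0,0,0]
  ],
  "rotation": [
    [0.0214,0.1106,-0.0756],
    [0.0214,0.1106,-0.0756],
    [0.0214,0.1106,-0.0756],
    [0.0214,0.1106,-0.0756],
    [0.0214,0.1106,-0.0756],
    [0,0,0],
    [0,0,0],
    [0,0,0],
    [0,0,0],
    [0,0,0],
    [0,0,0],
    [0,0,0],
    [0,0,0],
    [0,0,0],
    [0,0,0],
    [0,0,0],
    [0,0,0],
    [0,0,0],
    [0,0,0],
    [0,0,0]
  ],
  "jaw": [1,1,1,1,1,1,1,1,1,1,1,1,1,1,1,1,1,1,1,1],
  "newtons": 25
}}

```text
time_s: 2.15
tool_pos: [0.6643, 0.2941, 0.4021]
tool_rot: [-179.7, -32.1, -176.0]
force: [-1.3, -1.1, -1.2]
grip_width: 0.087
grasp_force: 0.0
```

```bash
cat >> h.py <<'E'
def now():
    from cell import env
    o=env.get_obs();return o,o["tool_pos"],mat(o["tool_rot"])
def to(grasp,G):  # print rotation then shift to bring grasp point to `grasp`
    o,p,R=now(); print("t",round(o["time_s"],1),"rot,shift",*leg(p,R,np.asarray(grasp)-G.apply([0,0,.1635]),G),"grip",o["grip_width"].round(4),"q",o["qpos"].round(0))
E
python3 -c "
from h import *
print(now()[1:2]); to(shelf(.05,.14),goalR(.56))"
```

```text
(array([0.66433638, 0.29407417, 0.40213532]),)Traceback (most recent call last):
  File "<string>", line 3, in <module>
    print(now()[1:2]); to(shelf(.05,.14),goalR(.56))
                       ~~^^^^^^^^^^^^^^^^^^^^^^^^^^^
  File "h.py", line 33, in to
    o,p,R=now(); print("t",round(o["time_s"],1),"rot,shift",*leg(p,R,np.asarray(grasp)-G.apply([0,0,.1635]),G),"grip",o["grip_width"].round(4),"q",o["qpos"].round(0))
                                                                                                                      ^^^^^^^^^^^^^^^^^^^^^
AttributeError: 'float' object has no attribute 'round'
```

```bash
sed -i 's/o\["grip_width"\].round(4)/round(float(o["grip_width"]),4)/' h.py; python3 -c "
from h import *
to(shelf(.04,.14),goalR(.56))"
```

```text
t 2.1 rot,shift [ 0.001  0.    -0.01 ] [-0.0149 -0.3469  0.0909] grip 0.087 q [-25.  41.   3.  53. -13. 116.  70.]
```

Emit:
{"api": "send_rows", "payload": {
  "xyz": [
    [-0.0015,-0.0347,0.0091],
    [-0.0015,-0.0347,0.0091],
    [-0.0015,-0.0347,0.0091],
    [-0.0015,-0.0347,0.0091],
    [-0.0015,-0.0347,0.0091],
    [-0.0015,-0.0347,0.0091],
    [-0.0015,-0.0347,0.0091],
    [-0.0015,-0.0347,0.0091],
    [-0.0015,-0.0347,0.0091],
    [-0.0015,-0.0347,0.0091],
    [0,0,0]
  ],
  "rotation": [
    [0,0,-0.001],
    [0,0,-0.001],
    [0,0,-0.001],
    [0,0,-0.001],
    [0,0,-0.001],
    [0,0,-0.001],
    [0,0,-0.001],
    [0,0,-0.001],
    [0,0,-0.001],
    [0,0,-0.001],
    [0,0,0]
  ],
  "jaw": [0.7,0.7,0.7,0.7,0.7,0.7,0.7,0.7,0.7,0.7,0.7]
}}

```text
time_s: 3.25
tool_pos: [0.6531, -0.0551, 0.3169]
tool_rot: [179.9, -32.2, -175.2]
force: [-0.0, -0.6, -0.0]
grip_width: 0.0607
grasp_force: 0.0
```

```bash
python3 -c "
from h import *
from cell import env
c=env.read_camera('wrist'); cv2.imwrite('pics/w1.png',c['image']); np.savez('w1.npz',**{k:c[k] for k in ('fx','cx','cy','R','t')})
to(shelf(.04,.14),goalR(.56)); print(now()[1:2])"
```

```text
t 3.3 rot,shift [ 0.003 -0.002  0.005] [-0.0031 -0.0032 -0.0016] grip 0.0611 q [ -5.  35.  10.  74.  -1. 104. 100.]
(array([ 0.65359661, -0.05171065,  0.31746129]),)
```

View pics/w1.png

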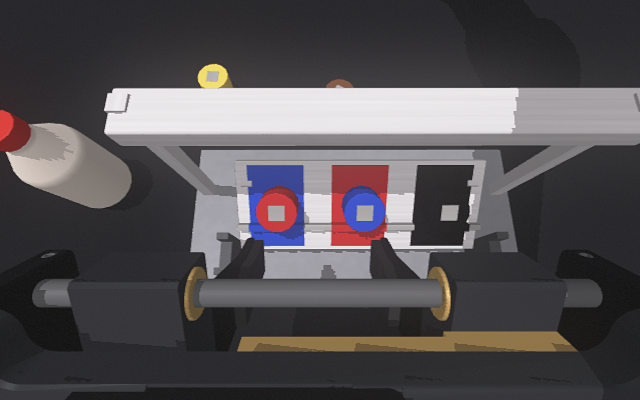

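The wrist view shows the red inset at (276,213), blue at (364.5,213) and black at (449.5,212.5). The strip edges at row 165 are at 248/304, 332/388 and 416/473.

```bash
cat >> h.py <<'E'
def onshelf(w,uv,h,rk=None):
    """wrist pixel -> (s,y) on plane h above the shelf"""
    rk=rk or RK
    R=w["R"];o=-R.T@w["t"];d=R.T@np.array([(uv[0]-w["cx"])/w["fx"],(uv[1]-w["cy"])/w["fx"],1])
    B=(Ro.from_euler('z',rk[2])*Ro.from_euler('y',-.56)).inv(); O=np.array([rk[0],rk[1],.06])
    a=B.apply(o-O);b=B.apply(d);q=a+b*(h-a[2])/b[2];return q[:2].round(4)
E
python3 -c "
from h import *
w=np.load('w1.npz')
for u in [(276,213),(364.5,213),(449.5,212.5)]: print(onshelf(w,u,.028))
for u in [(248,165),(304,165),(332,165),(388,165),(416,165),(473,165),(248,246),(331,246),(388,246),(236,160),(485,160)]: print(u,onshelf(w,u,0))
"
```

```text
[-0.0006  0.0755]
[-0.0006 -0.0009]
[-0.0001 -0.0742]
(248, 165) [0.0365 0.1033]
(304, 165) [0.0365 0.0521]
(332, 165) [0.0365 0.0264]
(388, 165) [ 0.0365 -0.0249]
(416, 165) [ 0.0365 -0.0505]
(473, 165) [ 0.0366 -0.1027]
(248, 246) [-0.0441  0.1084]
(331, 246) [-0.0441  0.0262]
(388, 246) [-0.0441 -0.0302]
(236, 160) [0.041 0.114]
(485, 160) [ 0.0411 -0.113 ]
```

```bash
python3 -c "
from h import *
to(shelf(.0755,.14),goalR(.56));to(shelf(.0755,.024),goalR(.56))"
```

```text
t 3.3 rot,shift [ 0.003 -0.002  0.005] [-0.0031 -0.0387 -0.0016] grip 0.0611 q [ -5.  35.  10.  74.  -1. 104. 100.]
t 3.3 rot,shift [ 0.003 -0.002  0.005] [-0.0031 -0.0387  0.1144] grip 0.0611 q [ -5.  35.  10.  74.  -1. 104. 100.]
```

Emit:
{"api": "send_rows", "payload": {
  "xyz": [
    [-0.001,-0.0125,0],
    [-0.001,-0.0125,0],
    [-0.001,-0.0125,0],
    [0,0,0.02],
    [0,0,0.02],
    [0,0,0.02],
    [0,0,0.02],
    [0,0,0],
    [0,0,0]
  ],
  "rotation": [
    [0,0,0.002],
    [0,0,0],
    [0,0,0],
    [0,0,0],
    [0,0,0],
    [0,0,0],
    [0,0,0],
    [0,0,0],
    [0,0,0]
  ],
  "jaw": [0.6,0.6,0.6,0.6,0.6,0.6,0.6,0.6,0.6]
}}

```text
time_s: 4.2
tool_pos: [0.6182, -0.0894, 0.2492]
tool_rot: [179.6, -32.1, -174.7]
force: [0.2, 0.6, 0.1]
grip_width: 0.0522
grasp_force: 0.0
```

```bash
python3 -c "
from h import *
to(shelf(.0755,.024),goalR(.56))"
```

```text
t 4.2 rot,shift [0.001 0.    0.008] [ 0.0006 -0.0041  0.0362] grip 0.0522 q [ -3.  34.  10.  83.   0.  95. 102.]
```

Emit:
{"api": "send_rows", "payload": {
  "xyz": [
    [0.0005,-0.004,0],
    [0,0,0.012],
    [0,0,0.012],
    [0,0,0.012],
    [0,0,0],
    [0,0,0],
    [0,0,0],
    [0,0,0],
    [0,0,0],
    [0,0,0]
  ],
  "rotation": [
    [0,0,0.006],
    [0,0,0],
    [0,0,0],
    [0,0,0],
    [0,0,0],
    [0,0,0],
    [0,0,0],
    [0,0,0],
    [0,0,0],
    [0,0,0]
  ],
  "jaw": [0.6,0.6,0.6,0.6,0.6,0.2,0.2,0.2,0.2,0.2]
}}

```text
time_s: 5.2
tool_pos: [0.5991, -0.0946, 0.219]
tool_rot: [179.8, -32.0, -175.1]
force: [0.8, 0.6, 1.8]
grip_width: 0.0353
grasp_force: 25.0
```

```bash
python3 -c "
from h import *
to(shelf(.0755,.024),goalR(.56));to(shelf(.0755,.14),goalR(.56));print(leg(*now()[1:],[.66,.02,.30],goalR(0)))"
```

```text
t 5.2 rot,shift [0.001 0.001 0.003] [ 0.0001 -0.0005  0.0002] grip 0.0353 q [ -3.  34.  10.  87.   1.  91. 102.]
t 5.2 rot,shift [0.001 0.001 0.003] [ 1.000e-04 -5.000e-04 -1.158e-01] grip 0.0353 q [ -3.  34.  10.  87.   1.  91. 102.]
(array([ 0.002, -0.559,  0.002]), array([-0.0701,  0.1092, -0.081 ]))
```

Emit:
{"api": "send_rows", "payload": {
  "xyz": [
    [0,0,-0.01],
    [0,0,-0.03],
    [0,0,-0.03],
    [0,0,-0.03],
    [0,0,0],
    [0,0,0],
    [0,0,0],
    [0,0,0],
    [0,0.03,0],
    [0,0.03,0],
    [0,0.03,0],
    [0,0.02,0],
    [0,0,0],
    [0,0,0]
  ],
  "rotation": [
    [0,0,0],
    [0,0,0],
    [0,0,0],
    [0,0,0],
    [0,-0.14,0],
    [0,-0.14,0],
    [0,-0.14,0],
    [0,-0.139,0.002],
    [0,0,0],
    [0,0,0],
    [0,0,0],
    [0,0,0],
    [0,0,0],
    [0,0,0]
  ],
  "jaw": [0.2,0.2,0.2,0.2,0.2,0.2,0.2,0.2,0.2,0.2,0.2,0.2,0.2,0.2]
}}

```text
time_s: 6.6
tool_pos: [0.6428, 0.0191, 0.3038]
tool_rot: [179.9, -0.1, -175.3]
force: [0.1, -0.4, -1.5]
grip_width: 0.0356
grasp_force: 25.0
```

```bash
python3 -c "
from h import *
to([.66,.02,.0245],goalR(0))"
```

```text
t 6.6 rot,shift [ 0.002 -0.001  0.   ] [-0.0173 -0.0005  0.1158] grip 0.0356 q [-9. 21.  7. 92. -3. 68. 93.]
```

Emit:
{"api": "send_rows", "payload": {
  "xyz": [
    [-0.0085,0,0.03],
    [-0.0085,0,0.03],
    [0,0,0.03],
    [0,0,0.017],
    [0,0,0.004],
    [0,0,0.003],
    [0,0,0.001],
    [0,0,0],
    [0,0,0]
  ],
  "rotation": [
    [0,0,0],
    [0,0,0],
    [0,0,0],
    [0,0,0],
    [0,0,0],
    [0,0,0],
    [0,0,0],
    [0,0,0],
    [0,0,0]
  ],
  "jaw": [0.2,0.2,0.2,0.2,0.2,0.2,0.2,0.2,0.2]
}}

```text
time_s: 7.5
tool_pos: [0.66, 0.0209, 0.1899]
tool_rot: [179.9, 0.1, -175.3]
force: [-0.2, -0.2, -0.5]
grip_width: 0.0351
grasp_force: 25.0
```

```bash
python3 -c "
from h import *
to([.66,.02,.024],goalR(0))"
```

```text
t 7.5 rot,shift [ 0.003  0.001 -0.001] [ 0.0001 -0.0009  0.0024] grip 0.0351 q [-9. 29.  6. 94. -4. 57. 93.]
```

Emit:
{"api": "send_rows", "payload": {
  "xyz": [
    [0,0,0.001],
    [0,0,0.001],
    [0,0,0],
    [0,0,0]
  ],
  "rotation": [
    [0,0,0],
    [0,0,0],
    [0,0,0],
    [0,0,0]
  ],
  "jaw": [0.2,0.2,0.2,0.2]
}}

```text
time_s: 7.9
tool_pos: [0.6598, 0.0209, 0.1877]
tool_rot: [179.8, 0.0, -175.3]
force: [-3.9, 0.6, 6.2]
grip_width: 0.0352
grasp_force: 25.0
```

Emit:
{"api": "send_rows", "payload": {
  "xyz": [
    [0,0,0],
    [0,0,0],
    [0,0,0],
    [0,0,-0.01],
    [0,0,-0.03],
    [0,0,-0.04],
    [0,0,-0.04],
    [0,0,0],
    [0,0,0],
    [0,0,0],
    [0,0,0],
    [0,0,0],
    [0,0,0]
  ],
  "rotation": [
    [0,0,0],
    [0,0,0],
    [0,0,0],
    [0,0,0],
    [0,0,0],
    [0,0,0],
    [0,0,0],
    [0,0.14,0],
    [0,0.14,0],
    [0,0.14,0],
    [0,0.14,0],
    [0,0,0],
    [0,0,0]
  ],
  "jaw": [0.6,0.6,0.6,0.6,0.6,0.6,0.6,0.6,0.6,0.6,0.6,0.6,0.6]
}}

```text
time_s: 9.2
tool_pos: [0.66, 0.0206, 0.3061]
tool_rot: [179.8, -32.0, -175.2]
force: [0.4, -1.1, -0.0]
grip_width: 0.0519
grasp_force: 0.0
```

```bash
python3 -c "
from h import *
to(shelf(-.001,.024),goalR(.56))"
```

```text
t 9.2 rot,shift [0.002 0.002 0.001] [ 0.0133 -0.0337  0.1113] grip 0.0519 q [ -9.  36.   7.  73.  -3. 103.  93.]
```

Emit:
{"api": "send_rows", "payload": {
  "xyz": [
    [0.0065,-0.0165,0],
    [0.0065,-0.0165,0],
    [0,0,0],
    [0,0,0.025],
    [0,0,0.025],
    [0,0,0.02],
    [0,0,0],
    [0,0,0]
  ],
  "rotation": [
    [0,0,0],
    [0,0,0],
    [0,0,0],
    [0,0,0],
    [0,0,0],
    [0,0,0],
    [0,0,0],
    [0,0,0]
  ],
  "jaw": [0.6,0.6,0.6,0.6,0.6,0.6,0.6,0.6]
}}

```text
time_s: 10.0
tool_pos: [0.6144, -0.0164, 0.255]
tool_rot: [179.8, -32.1, -175.3]
force: [-0.5, 1.1, 0.1]
grip_width: 0.0522
grasp_force: 0.0
```

```bash
python3 -c "
from h import *
to(shelf(-.001,.024),goalR(.56))"
```

```text
t 10.0 rot,shift [0.003 0.    0.   ] [-0.0006 -0.0006  0.0423] grip 0.0522 q [-7. 33.  8. 84. -2. 95. 96.]
```

Emit:
{"api": "send_rows", "payload": {
  "xyz": [
    [-0.0005,-0.0005,0.014],
    [0,0,0.014],
    [0,0,0.014],
    [0,0,0],
    [0,0,0],
    [0,0,0],
    [0,0,0],
    [0,0,0],
    [0,0,0],
    [0,0,-0.01],
    [0,0,-0.02],
    [0,0,-0.03],
    [0,0,0],
    [0,0,0]
  ],
  "rotation": [
    [0,0,0],
    [0,0,0],
    [0,0,0],
    [0,0,0],
    [0,0,0],
    [0,0,0],
    [0,0,0],
    [0,0,0],
    [0,0,0],
    [0,0,0],
    [0,0,0],
    [0,0,0],
    [0,0,0],
    [0,0,0]
  ],
  "jaw": [0.6,0.6,0.6,0.6,0.2,0.2,0.2,0.2,0.2,0.2,0.2,0.2,0.2,0.2]
}}

```text
time_s: 11.4
tool_pos: [0.6245, -0.0158, 0.2693]
tool_rot: [179.8, -32.1, -175.2]
force: [0.2, 0.0, -0.9]
grip_width: 0.0357
grasp_force: 25.0
```

```bash
python3 -c "
from h import *
to(shelf(.078,.084,.003),goalR(.56));to(shelf(.078,.025,.003),goalR(.56))"
```

```text
t 11.4 rot,shift [0.002 0.    0.001] [ 0.0034 -0.0794 -0.0002] grip 0.0357 q [-7. 33.  8. 82. -2. 97. 96.]
t 11.4 rot,shift [0.002 0.    0.001] [ 0.0034 -0.0794  0.0588] grip 0.0357 q [-7. 33.  8. 82. -2. 97. 96.]
```

Emit:
{"api": "send_rows", "payload": {
  "xyz": [
    [0.001,-0.02,0],
    [0.001,-0.02,0],
    [0,-0.02,0],
    [0,-0.0195,0],
    [0,0,0.02],
    [0,0,0.02],
    [0,0,0.012],
    [0,0,0.004],
    [0,0,0],
    [0,0,0]
  ],
  "rotation": [
    [0,0,0],
    [0,0,0],
    [0,0,0],
    [0,0,0],
    [0,0,0],
    [0,0,0],
    [0,0,0],
    [0,0,0],
    [0,0,0],
    [0,0,0]
  ],
  "jaw": [0.2,0.2,0.2,0.2,0.2,0.2,0.2,0.2,0.2,0.2]
}}

```text
time_s: 12.4
tool_pos: [0.5999, -0.0976, 0.2232]
tool_rot: [179.8, -32.0, -175.2]
force: [0.1, 0.1, -0.6]
grip_width: 0.0354
grasp_force: 25.0
```

```bash
python3 -c "
from h import *
to(shelf(.078,.024,.002),goalR(.56))"
```

```text
t 12.4 rot,shift [0.002 0.001 0.001] [0.0004 0.0001 0.0041] grip 0.0354 q [ -2.  34.  10.  87.   1.  91. 102.]
```

Emit:
{"api": "send_rows", "payload": {
  "xyz": [
    [0,0,0.002],
    [0,0,0.001],
    [0,0,0.001],
    [0,0,0],
    [0,0,0]
  ],
  "rotation": [
    [0,0,0],
    [0,0,0],
    [0,0,0],
    [0,0,0],
    [0,0,0]
  ],
  "jaw": [0.2,0.2,0.2,0.2,0.2]
}}

```text
time_s: 12.9
tool_pos: [0.5976, -0.0976, 0.2199]
tool_rot: [179.8, -32.1, -175.2]
force: [2.4, 1.9, 5.1]
grip_width: 0.035
grasp_force: 25.0
```

Emit:
{"api": "send_rows", "payload": {
  "xyz": [
    [0,0,0],
    [0,0,0],
    [0,0,0],
    [0,0,-0.005],
    [0,0,-0.025],
    [0,0,-0.035],
    [0,0,-0.035],
    [0,0,0],
    [0,0,0],
    [0,0,0],
    [0,0,0],
    [0,0.03,0],
    [0,0.03,0],
    [0,0.03,0],
    [0,0.025,0],
    [0,0,0],
    [0,0,0]
  ],
  "rotation": [
    [0,0,0],
    [0,0,0],
    [0,0,0],
    [0,0,0],
    [0,0,0],
    [0,0,0],
    [0,0,0],
    [0,-0.14,0],
    [0,-0.14,0],
    [0,-0.14,0],
    [0,-0.14,0],
    [0,0,0],
    [0,0,0],
    [0,0,0],
    [0,0,0],
    [0,0,0],
    [0,0,0]
  ],
  "jaw": [0.45,0.5,0.55,0.6,0.6,0.6,0.6,0.6,0.6,0.6,0.6,0.6,0.6,0.6,0.6,0.6,0.6]
}}

```text
time_s: 14.6
tool_pos: [0.6408, 0.0214, 0.3042]
tool_rot: [179.9, -0.1, -175.2]
force: [-0.9, -1.5, 0.5]
grip_width: 0.052
grasp_force: 0.0
```

```bash
python3 -c "
from h import *
from cell import env
to([.66,.0209,.0245],goalR(0))
c=env.read_camera('wrist')['image'];s=env.read_camera('scene')['image'][125:325,230:430]
cv2.imwrite('pics/w2.png',np.hstack([cv2.resize(c,(480,300)),cv2.resize(s,(300,300))]))"
```

```text
t 14.6 rot,shift [ 0.002 -0.001  0.001] [-0.0191 -0.0021  0.1162] grip 0.052 q [-9. 21.  6. 92. -2. 68. 92.]
```

View pics/w2.png

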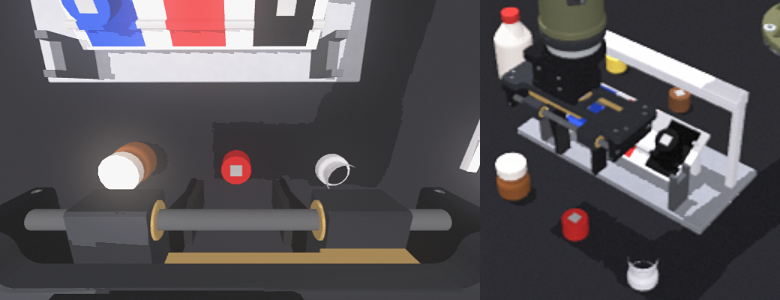

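Blue stands on the blue strip, the red mount is parked upright at (236,170) between the fingers, and the loose things haven't moved.

Emit:
{"api": "send_rows", "payload": {
  "xyz": [
    [-0.0095,-0.001,0.02],
    [-0.0095,-0.001,0.03],
    [0,0,0.03],
    [0,0,0.02],
    [0,0,0.013],
    [0,0,0.003],
    [0,0,0],
    [0,0,0],
    [0,0,0],
    [0,0,0],
    [0,0,0],
    [0,0,0],
    [0,0,-0.01],
    [0,0,-0.03],
    [0,0,-0.04],
    [0,0,-0.035],
    [0,0,0],
    [0,0,0]
  ],
  "rotation": [
    [0,0,0],
    [0,0,0],
    [0,0,0],
    [0,0,0],
    [0,0,0],
    [0,0,0],
    [0,0,0],
    [0,0,0],
    [0,0,0],
    [0,0,0],
    [0,0,0],
    [0,0,0],
    [0,0,0],
    [0,0,0],
    [0,0,0],
    [0,0,0],
    [0,0,0],
    [0,0,0]
  ],
  "jaw": [0.6,0.6,0.6,0.6,0.6,0.6,0.6,0.6,0.2,0.2,0.2,0.2,0.2,0.2,0.2,0.2,0.2,0.2]
}}

```text
time_s: 16.5
tool_pos: [0.6601, 0.0206, 0.3044]
tool_rot: [179.9, 0.1, -175.3]
force: [0.1, -0.4, -1.2]
grip_width: 0.0355
grasp_force: 25.1
```

Emit:
{"api": "send_rows", "payload": {
  "xyz": [
    [0,0,0],
    [0,0,0],
    [0,0,0],
    [0,0,0],
    [0,0,0],
    [0,0,0]
  ],
  "rotation": [
    [0,0.14,0],
    [0,0.14,0],
    [0,0.14,0],
    [0,0.14,0],
    [0,0,0],
    [0,0,0]
  ],
  "jaw": [0.2,0.2,0.2,0.2,0.2,0.2]
}}

```text
time_s: 17.1
tool_pos: [0.6599, 0.0207, 0.3008]
tool_rot: [179.8, -32.1, -175.2]
force: [-0.5, -0.7, -0.9]
grip_width: 0.0355
grasp_force: 25.1
```

```bash
python3 -c "
from h import *
to(shelf(0,.08,.002),goalR(.56));to(shelf(0,.0242,.002),goalR(.56))"
```

```text
t 17.1 rot,shift [ 0.002 -0.001  0.001] [ 0.0181 -0.0348  0.0508] grip 0.0355 q [ -8.  36.   7.  74.  -3. 103.  93.]
t 17.1 rot,shift [ 0.002 -0.001  0.001] [ 0.0181 -0.0348  0.1066] grip 0.0355 q [ -8.  36.   7.  74.  -3. 103.  93.]
```

Emit:
{"api": "send_rows", "payload": {
  "xyz": [
    [0.009,-0.0175,0],
    [0.009,-0.0175,0],
    [0,0,0],
    [0,0,0.03],
    [0,0,0.03],
    [0,0,0.025],
    [0,0,0.014],
    [0,0,0.004],
    [0,0,0],
    [0,0,0]
  ],
  "rotation": [
    [0,0,0],
    [0,0,0],
    [0,0,0],
    [0,0,0],
    [0,0,0],
    [0,0,0],
    [0,0,0],
    [0,0,0],
    [0,0,0],
    [0,0,0]
  ],
  "jaw": [0.2,0.2,0.2,0.2,0.2,0.2,0.2,0.2,0.2,0.2]
}}

```text
time_s: 18.1
tool_pos: [0.5939, -0.0199, 0.2266]
tool_rot: [179.8, -32.0, -175.2]
force: [1.0, 0.5, -0.5]
grip_width: 0.0353
grasp_force: 25.1
```

```bash
python3 -c "
from h import *
to(shelf(0,.0242,.002),goalR(.56))"
```

```text
t 18.1 rot,shift [0.002 0.002 0.001] [-0.0011  0.0002  0.007 ] grip 0.0353 q [-6. 32.  7. 88. -1. 91. 96.]
```

Emit:
{"api": "send_rows", "payload": {
  "xyz": [
    [-0.001,0,0.003],
    [0,0,0.002],
    [0,0,0.001],
    [0,0,0.001],
    [0,0,0],
    [0,0,0]
  ],
  "rotation": [
    [0,0,0],
    [0,0,0],
    [0,0,0],
    [0,0,0],
    [0,0,0],
    [0,0,0]
  ],
  "jaw": [0.2,0.2,0.2,0.2,0.2,0.2]
}}

```text
time_s: 18.7
tool_pos: [0.5913, -0.0198, 0.221]
tool_rot: [179.8, -31.9, -175.2]
force: [3.7, -0.2, 7.7]
grip_width: 0.0357
grasp_force: 25.1
```

Emit:
{"api": "send_rows", "payload": {
  "xyz": [
    [0,0,0],
    [0,0,0],
    [0,0,0],
    [0,0,0],
    [0,0,-0.005],
    [0,0,-0.025],
    [0,0,-0.04],
    [0,0,-0.04],
    [0,0,0],
    [0,0,0]
  ],
  "rotation": [
    [0,0,0],
    [0,0,0],
    [0,0,0],
    [0,0,0],
    [0,0,0],
    [0,0,0],
    [0,0,0],
    [0,0,0],
    [0,0,0],
    [0,0,0]
  ],
  "jaw": [0.45,0.5,0.55,0.6,0.6,0.6,0.6,0.6,0.6,0.6]
}}

```text
time_s: 19.7
tool_pos: [0.6489, -0.0154, 0.3127]
tool_rot: [179.8, -32.0, -175.2]
force: [-0.3, 0.9, -0.4]
grip_width: 0.0522
grasp_force: 0.0
```

```bash
python3 -c "
from h import *
from cell import env
c=env.read_camera('wrist'); cv2.imwrite('pics/w3.png',c['image']); np.savez('w3.npz',**{k:c[k] for k in ('fx','cx','cy','R','t')})
o,p,R=now();print(p,leg(p,R,[.505,.32,.33],Ro.from_euler('z',1.537+np.pi/2)*Ro.from_euler('x',np.pi)),leg(p,R,[.505,.32,.33],Ro.from_euler('z',1.537+np.pi)*Ro.from_euler('x',np.pi)))
for y in (0,1): print(Ro.from_euler('z',1.537+y*np.pi/2).apply([0,1,0]))"
```

```text
[ 0.64825586 -0.01547719  0.31149067] (array([-0.03 , -0.561,  0.113]), array([ 0.1545,  0.3304, -0.0185])) (array([ 0.41 , -0.456, -1.413]), array([-0.3304,  0.1545, -0.0185]))
[-0.99942896  0.03378989  0.        ]
[-0.03378989 -0.99942896  0.        ]
```

View pics/w3.png

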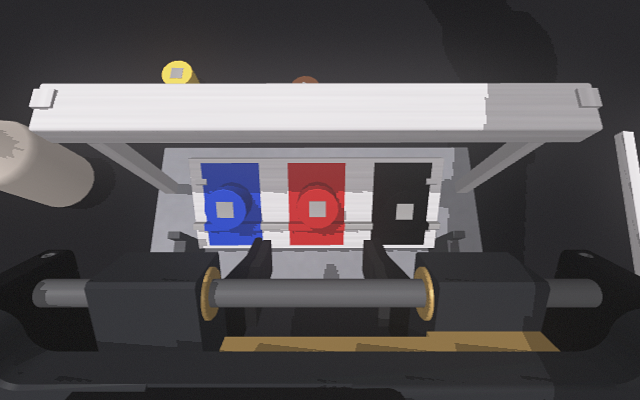

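Blue inset (225,210) on the blue strip, red (317,209) on the red strip, black (404,211). I'll check those numerically and plan the move to the bar.

```bash
python3 -c "
from h import *
w=np.load('w3.npz')
for u in [(225,210),(317,209),(404.5,211.5)]: print(onshelf(w,u,.028))
o,p,R=now();V=goalR(0);G=Ro.from_euler('z',1.537)*Ro.from_euler('x',np.pi)
print((R.inv()*V).as_rotvec().round(3),(V.inv()*G).as_rotvec().round(3),V.inv().apply(np.array([.503,.32,.36])-p).round(4))"
```

```text
[0.001 0.078]
[0.0019 0.0001]
[-0.0004 -0.0741]
[ 0.003 -0.562  0.   ] [ 0.    -0.     1.687] [ 0.1171  0.3463 -0.0485]
```

Emit:
{"api": "send_rows", "payload": {
  "xyz": [
    [0,0,-0.01],
    [0,0,-0.01],
    [0,0,-0.01],
    [0,0,-0.01],
    [0,0.0315,0],
    [0,0.0315,0],
    [0,0.0315,0],
    [0,0.0315,0],
    [0,0.0315,0],
    [0,0.0315,0],
    [0.0234,0.0315,0],
    [0.0234,0.0315,0],
    [0.0234,0.0315,0],
    [0.0234,0.0315,0],
    [0.0234,0.0315,0],
    [0,0,0]
  ],
  "rotation": [
    [0,-0.1405,0],
    [0,-0.1405,0],
    [0,-0.1405,0],
    [0,-0.1405,0],
    [0,0,0],
    [0,0,0],
    [0,0,0],
    [0,0,0],
    [0,0,0],
    [0,0,0],
    [0,0,0],
    [0,0,0],
    [0,0,0],
    [0,0,0],
    [0,0,0],
    [0,0,0]
  ],
  "jaw": [0.6,0.6,0.6,0.6,0.6,0.6,0.6,0.6,0.6,0.6,0.6,0.6,0.6,0.6,0.6,0.6]
}}

```text
time_s: 21.35
tool_pos: [0.5114, 0.327, 0.3483]
tool_rot: [179.7, -0.2, -174.7]
force: [-0.4, -0.1, -0.1]
grip_width: 0.0523
grasp_force: 0.0
```

Emit:
{"api": "send_rows", "payload": {
  "xyz": [
    [0,0,0],
    [0,0,0],
    [0,0,0],
    [0,0,0],
    [0,0,0],
    [0,0,0],
    [0,0,0],
    [0,0,0],
    [0,0,0],
    [0,0,0],
    [0,0,0],
    [0,0,0],
    [0,0,0],
    [0,0,0]
  ],
  "rotation": [
    [0,0,0.1406],
    [0,0,0.1406],
    [0,0,0.1406],
    [0,0,0.1406],
    [0,0,0.1406],
    [0,0,0.1406],
    [0,0,0.1406],
    [0,0,0.1406],
    [0,0,0.1406],
    [0,0,0.1406],
    [0,0,0.1406],
    [0,0,0.1406],
    [0,0,0],
    [0,0,0]
  ],
  "jaw": [0.6,0.6,0.6,0.6,0.6,0.6,0.6,0.6,0.6,0.6,0.6,0.6,0.6,0.6]
}}

```text
time_s: 22.75
tool_pos: [0.5167, 0.3208, 0.3488]
tool_rot: [-180.0, -0.1, 88.2]
force: [0.0, 0.9, -0.3]
grip_width: 0.0522
grasp_force: 0.0
```

```bash
python3 -c "
from h import *
from cell import env
c=env.read_camera('wrist'); cv2.imwrite('pics/w4.png',c['image']); np.savez('w4.npz',**{k:c[k] for k in ('fx','cx','cy','R','t')})
print(now()[0]['qpos'].round(0),now()[1])"
```

```text
[-41.  15.   8.  94.  -2.  71. -34.] [0.51683704 0.32095059 0.34909644]
```

View pics/w4.png

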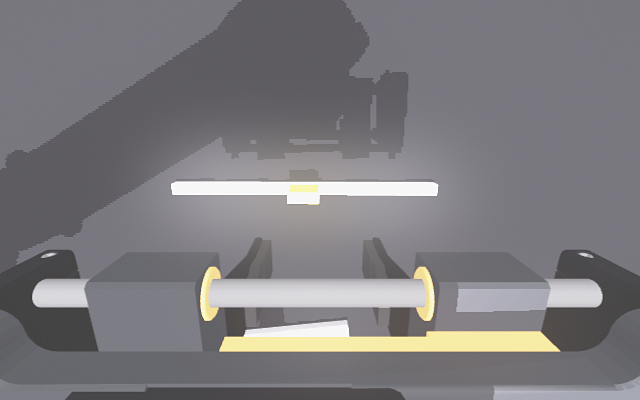

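The bar's top face spans columns 172–437 around row 189, and the handle top is centred at (304,198).

```bash
python3 -c "
from h import *
w=np.load('w4.npz')
def bp(uv,z):
    R=w['R'];o=-R.T@w['t'];d=R.T@np.array([(uv[0]-w['cx'])/w['fx'],(uv[1]-w['cy'])/w['fx'],1]);return (o+d*(z-o[2])/d[2]).round(4)
a,b=bp((172,188.5),.012),bp((437.5,189),.012);h=bp((304,198.3),.046)
print(a,b,(a+b)/2,h,np.linalg.norm(a-b),np.degrees(np.arctan2(*(a-b)[1::-1])))
print(bp((304,192.5),.046)-bp((304,204),.046),bp((288,198),.046)-bp((320,198),.046))
G=Ro.from_euler('z',1.537)*Ro.from_euler('x',np.pi)
to([*((a+b)/2+h)[:2]/2,.033],G)"
```

```text
[0.3642 0.3267 0.012 ] [0.6442 0.3175 0.012 ] [0.5042 0.3221 0.012 ] [0.5048 0.3211 0.046 ] 0.28015110208599925 178.11810142001787
[0.0005 0.0113 0.    ] [-0.0304  0.001   0.    ]
t 22.8 rot,shift [-0.    -0.002  0.002] [ 0.0002 -0.0124  0.1526] grip 0.0523 q [-41.  15.   8.  94.  -2.  71. -34.]
```

Emit:
{"api": "send_rows", "payload": {
  "xyz": [
    [0,-0.0062,0.01],
    [0,-0.0062,0.03],
    [0,0,0.03],
    [0,0,0.03],
    [0,0,0.025],
    [0,0,0.02],
    [0,0,0.005],
    [0,0,0],
    [0,0,0]
  ],
  "rotation": [
    [0,0,0],
    [0,0,0],
    [0,0,0],
    [0,0,0],
    [0,0,0],
    [0,0,0],
    [0,0,0],
    [0,0,0],
    [0,0,0]
  ],
  "jaw": [0.6,0.6,0.6,0.6,0.6,0.6,0.6,0.6,0.6]
}}

```text
time_s: 23.7
tool_pos: [0.5051, 0.3224, 0.2008]
tool_rot: [179.9, -0.2, 88.0]
force: [0.0, 0.5, 0.7]
grip_width: 0.0524
grasp_force: 0.0
```

```bash
python3 -c "
from h import *
to([.5045,.3216,.035],Ro.from_euler('z',1.537)*Ro.from_euler('x',np.pi))"
```

```text
t 23.7 rot,shift [ 0.002 -0.004 -0.   ] [-0.0009 -0.0006  0.0023] grip 0.0524 q [-41.  22.   7. 103.  -3.  55. -34.]
```

Emit:
{"api": "send_rows", "payload": {
  "xyz": [
    [-0.001,0,0.0025],
    [0,0,0],
    [0,0,0],
    [0,0,0],
    [0,0,0],
    [0,0,0],
    [0,0,0],
    [0,0,0],
    [0,0,-0.005],
    [0,0,-0.02],
    [0,0,-0.035],
    [0,0,-0.035],
    [0,0,-0.035],
    [0,0,-0.03],
    [0,0,0],
    [0,0,0]
  ],
  "rotation": [
    [0,-0.003,0],
    [0,0,0],
    [0,0,0],
    [0,0,0],
    [0,0,0],
    [0,0,0],
    [0,0,0],
    [0,0,0],
    [0,0,0],
    [0,0,0],
    [0,0,0],
    [0,0,0],
    [0,0,0],
    [0,0,0],
    [0,0,0],
    [0,0,0]
  ],
  "jaw": [0.6,0.6,0.1,0.1,0.1,0.1,0.1,0.1,0.1,0.1,0.1,0.1,0.1,0.1,0.1,0.1],
  "newtons": 40
}}

```text
time_s: 25.3
tool_pos: [0.5048, 0.321, 0.3575]
tool_rot: [179.9, -0.0, 88.0]
force: [-0.6, -0.4, -2.8]
grip_width: 0.0294
grasp_force: 40.0
```

```bash
python3 -c "
from h import *
o,p,R=now();G=goalR(0)*Ro.from_euler('z',np.pi)
t=tw(RK,(-.048,0,.062+.035+.1635));print(t,p,o['grip_width'],(R.inv()*G).as_rotvec().round(3),R.inv().apply(np.array([.66,.15,.36])-p).round(4))"
```

```text
[ 0.54123711 -0.02404892  0.2605    ] [0.50476579 0.3210388  0.35748617] 0.029353678451141115 [ 1.000e-03 -1.000e-03  1.453e+00] [-0.1655  0.1611 -0.0022]
```

Emit:
{"api": "send_rows", "payload": {
  "xyz": [
    [0,0,0],
    [0,0,0],
    [0,0,0],
    [0,0,0],
    [0,0,0],
    [0,0,0],
    [0,0,0],
    [0,0,0],
    [0,0,0],
    [0,0,0],
    [0,0,0],
    [0,0,0],
    [0,0,0],
    [0,0,0]
  ],
  "rotation": [
    [0,0,0.121],
    [0,0,0.121],
    [0,0,0.121],
    [0,0,0.121],
    [0,0,0.121],
    [0,0,0.121],
    [0,0,0.121],
    [0,0,0.121],
    [0,0,0.121],
    [0,0,0.121],
    [0,0,0.121],
    [0,0,0.121],
    [0,0,0],
    [0,0,0]
  ],
  "jaw": [0.1,0.1,0.1,0.1,0.1,0.1,0.1,0.1,0.1,0.1,0.1,0.1,0.1,0.1]
}}

```text
time_s: 26.7
tool_pos: [0.5043, 0.3211, 0.3557]
tool_rot: [179.9, 0.1, 5.0]
force: [-0.3, -0.4, -1.8]
grip_width: 0.0297
grasp_force: 40.0
```

```bash
python3 -c "
from h import *
to(tw(RK,(-.108,0,.194)),goalR(0)*Ro.from_euler('z',np.pi))"
```

```text
t 26.7 rot,shift [0.002 0.001 0.005] [ 0.0684  0.347  -0.0018] grip 0.0297 q [ -49.   14.   17.   95.   -4.   72. -117.]
```

Emit:
{"api": "send_rows", "payload": {
  "xyz": [
    [0.0228,0,-0.002],
    [0.0228,0,0],
    [0.0228,0,0],
    [0,0.0289,0],
    [0,0.0289,0],
    [0,0.0289,0],
    [0,0.0289,0],
    [0,0.0289,0],
    [0,0.0289,0],
    [0,0.0289,0],
    [0,0.0289,0],
    [0,0.0289,0],
    [0,0.0289,0],
    [0,0.0289,0],
    [0,0.0289,0],
    [0,0,0],
    [0,0,0]
  ],
  "rotation": [
    [0,0,0.005],
    [0,0,0],
    [0,0,0],
    [0,0,0],
    [0,0,0],
    [0,0,0],
    [0,0,0],
    [0,0,0],
    [0,0,0],
    [0,0,0],
    [0,0,0],
    [0,0,0],
    [0,0,0],
    [0,0,0],
    [0,0,0],
    [0,0,0],
    [0,0,0]
  ],
  "jaw": [0.1,0.1,0.1,0.1,0.1,0.1,0.1,0.1,0.1,0.1,0.1,0.1,0.1,0.1,0.1,0.1,0.1]
}}

```text
time_s: 28.4
tool_pos: [0.6, -0.0198, 0.359]
tool_rot: [180.0, -0.0, 4.5]
force: [0.2, -0.3, -1.5]
grip_width: 0.0293
grasp_force: 40.0
```

```bash
python3 -c "
from h import *
from cell import env
to(tw(RK,(-.048,0,.097)),goalR(0)*Ro.from_euler('z',np.pi))
c=env.read_camera('wrist')['image'];s=env.read_camera('scene')['image'][125:325,230:430]
cv2.imwrite('pics/w5.png',np.hstack([cv2.resize(c,(400,250)),cv2.resize(s,(400,400))[:250*1] if 0 else cv2.resize(s,(250,250))]))"
```

```text
t 28.4 rot,shift [ 0.    -0.    -0.004] [-0.0589 -0.0006  0.0985] grip 0.0293 q [-24.  15.  28.  95.  -7.  72. -80.]
```

View pics/w5.png

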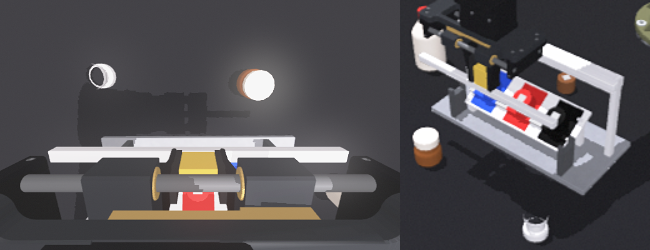

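The bar hangs level by its handle in front of the lamp, and all the mounts are in place.

Emit:
{"api": "send_rows", "payload": {
  "xyz": [
    [-0.0147,0,0],
    [-0.0147,0,0],
    [-0.0147,0,0],
    [-0.0147,0,0],
    [0,0,0.015],
    [0,0,0.02],
    [0,0,0.02],
    [0,0,0.015],
    [0,0,0],
    [0,0,0]
  ],
  "rotation": [
    [0,0,-0.004],
    [0,0,0],
    [0,0,0],
    [0,0,0],
    [0,0,0],
    [0,0,0],
    [0,0,0],
    [0,0,0],
    [0,0,0],
    [0,0,0]
  ],
  "jaw": [0.1,0.1,0.1,0.1,0.1,0.1,0.1,0.1,0.1,0.1]
}}

```text
time_s: 29.5
tool_pos: [0.542, -0.0234, 0.2893]
tool_rot: [180.0, -0.0, 4.8]
force: [0.5, 0.3, -0.7]
grip_width: 0.0296
grasp_force: 40.0
```

```bash
python3 -c "
from h import *
to(tw(RK,(-.048,0,.097)),goalR(0)*Ro.from_euler('z',np.pi))"
```

```text
t 29.5 rot,shift [ 0.001 -0.     0.001] [-0.0008  0.0005  0.0288] grip 0.0296 q [-25.  11.  28. 108.  -6.  63. -81.]
```

Emit:
{"api": "send_rows", "payload": {
  "xyz": [
    [-0.001,0,0.009],
    [0,0,0.008],
    [0,0,0.006],
    [0,0,0.003],
    [0,0,0.001],
    [0,0,0],
    [0,0,0]
  ],
  "rotation": [
    [0,0,0],
    [0,0,0],
    [0,0,0],
    [0,0,0],
    [0,0,0],
    [0,0,0],
    [0,0,0]
  ],
  "jaw": [0.1,0.1,0.1,0.1,0.1,0.1,0.1]
}}

```text
time_s: 30.2
tool_pos: [0.5409, -0.0239, 0.2628]
tool_rot: [180.0, -0.1, 4.8]
force: [0.2, 0.4, -2.6]
grip_width: 0.0297
grasp_force: 40.0
```

```bash
python3 -c "
from h import *
to(tw(RK,(-.048,0,.097)),goalR(0)*Ro.from_euler('z',np.pi))"
```

```text
t 30.2 rot,shift [ 0.    -0.001  0.001] [0.0003 0.0001 0.0023] grip 0.0297 q [-25.  13.  28. 109.  -7.  60. -80.]
```

No contact with the prongs. I'll lower the last 2 mm and check the force.

Emit:
{"api": "send_rows", "payload": {
  "xyz": [
    [0,0,0.0015],
    [0,0,0.001],
    [0,0,0.0005],
    [0,0,0],
    [0,0,0]
  ],
  "rotation": [
    [0,0,0],
    [0,0,0],
    [0,0,0],
    [0,0,0],
    [0,0,0]
  ],
  "jaw": [0.1,0.1,0.1,0.1,0.1]
}}

```text
time_s: 30.7
tool_pos: [0.5407, -0.0239, 0.2595]
tool_rot: [180.0, -0.1, 4.8]
force: [0.1, -0.8, -1.8]
grip_width: 0.0298
grasp_force: 40.0
```

Emit:
{"api": "send_rows", "payload": {
  "xyz": [
    [0,0,0.001],
    [0,0,0.0005],
    [0,0,0],
    [0,0,0]
  ],
  "rotation": [
    [0,0,0],
    [0,0,0],
    [0,0,0],
    [0,0,0]
  ],
  "jaw": [0.1,0.1,0.1,0.1]
}}

```text
time_s: 31.1
tool_pos: [0.5409, -0.024, 0.2594]
tool_rot: [-180.0, -0.1, 4.8]
force: [-3.6, -0.2, 6.7]
grip_width: 0.0295
grasp_force: 40.0
```

Contact is made. Releasing and lifting straight up, then back out to the front.

Emit:
{"api": "send_rows", "payload": {
  "xyz": [
    [0,0,0],
    [0,0,0],
    [0,0,0],
    [0,0,0],
    [0,0,-0.005],
    [0,0,-0.02],
    [0,0,-0.03],
    [0,0,-0.03],
    [0,0,-0.03],
    [0.04,0,-0.01],
    [0.04,0,0],
    [0.04,0,0],
    [0.04,0,0],
    [0,0,0],
    [0,0,0]
  ],
  "rotation": [
    [0,0,0],
    [0,0,0],
    [0,0,0],
    [0,0,0],
    [0,0,0],
    [0,0,0],
    [0,0,0],
    [0,0,0],
    [0,0,0],
    [0,0,0],
    [0,0,0],
    [0,0,0],
    [0,0,0],
    [0,0,0],
    [0,0,0]
  ],
  "jaw": [0.4,0.45,0.5,0.55,0.55,0.55,0.55,0.55,0.55,0.55,0.55,0.55,0.55,0.55,0.55]
}}

```text
time_s: 32.6
tool_pos: [0.7004, -0.0104, 0.3818]
tool_rot: [179.9, 0.1, 4.8]
force: [-1.4, 0.5, 0.7]
grip_width: 0.0479
grasp_force: 0.0
```

```bash
python3 -c "
from h import *
from cell import env
t=cv2.resize(env.read_camera('top')['image'][130:270,240:470],None,fx=1.7,fy=1.7);s=env.read_camera('scene')['image'][125:325,230:430]
s=cv2.resize(s,(400,400));t=cv2.copyMakeBorder(t,0,400-t.shape[0],0,0,cv2.BORDER_CONSTANT)
cv2.imwrite('pics/w6.png',np.hstack([t,s]))"
```

```text
(no output)
```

View pics/w6.png

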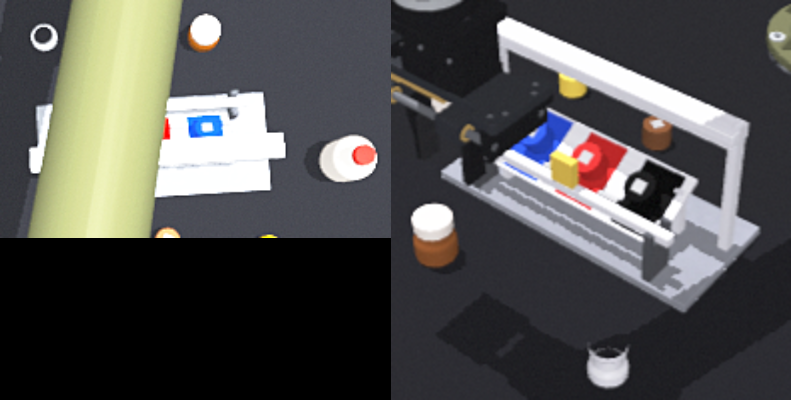

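The bar lies in both forks with its handle up. The blue and red mounts stand on their own strips, and the loose things are untouched.

```bash
python3 -c "
from cell import env
print(env.sign_off())"
```

```text
the job is handed in; nothing more can be done
None
```

The red and blue mounts are swapped onto their own strips, the bar lies handle up in both forked rests, and the job was handed in at about 33 s of the 72 s allowed; the hand-in gave no verdict.

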